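Sweep the loose bottle caps into the pan

ROBOT

A 6-joint arm with a two-finger parallel gripper is mounted at the origin on the work surface. World frame = base frame: x ahead of the robot, y to its left, z up, the work surface at z = 0. Lengths are in m, angles in rad, forces in N, time in s.
With the tool pointing down it reaches from about 0.35 to 0.85 m from the base axis. Payload 8.1 kg.
Tool frame: the origin (TCP) lies between the finger pads; the fingertips stand 14 mm ahead of it and the grasp point (between the pads) lies 5 mm behind it; z points along the fingers, y is the direction in which the jaws open and shut (so a half turn about z gives the same grasp; the last joint's range is limited). The gripper opens to 85 mm and grips with 20 to 120 N. Pads are 22 mm wide; open, the fingers measure 114 mm over their backs; the gripper's body (76 mm by 85 mm) begins 54 mm behind the grasp point. The pads swing forward as they close: fully open they stand 13 mm farther back than shut.
Start: joints at [1.193, 0.13, 1.488, -0, 1.523, -0.085], TCP at [0.173, 0.574, 0.245] pointing down, gripper open.
Joint ranges: [-2.96, 2.96], [-0.89, 2.26], [0.02, 2.5], [-1.34, 4.48], [0, 2.73], [-2.66, 2.66]. Speed limits (rad/s): [2.39, 2.39, 2.79, 3.14, 3.14, 3.14].

INTERFACE

Orientations are given as a unit quaternion [x, y, z, w].
In Python, from bench import r gives the robot as it stands.
- The arm moves only by the tool servo_tool, never from a script. Its argument "increments" is text: rows parted by semicolons, each of 7 numbers parted by spaces: the opening in per cent of the stroke, from 0 (shut) to 100 (fully open), then the shift along the tool's x, y, z in units of 120 mm (1.0 is 120 mm), then the turn, a rotation vector about the tool's x, y, z in units of 360 degrees (1.0 is 360 degrees). In form: fingers x y z rx ry rz; .... A call has 1 to 5 rows; each row is the pose to reach, as a shift and turn from the pose commanded when the call began, along the tool's axes at that moment, turning the shorter way round; what a row does not reach only later rows make up. A row lasts 1/10 s, in which the tool goes at most 50 mm and 8.59 degrees, less where a joint would pass 70% of its speed; a pose out of reach is approached as far as the arm can. A call with a number of a shift or a turn outside -1 to 1 is refused whole. A call with a gripper value outside its range is refused whole. The fingers move at their own pace and stop on an object; the grip force is fixed at half the most. Time passes only in rows, so rows that repeat a pose let the fingers close. It gives the time, the measured TCP pose, the force and the opening at its end, in the units of the state.
- r.get_state(): the state, without advancing time (a new reading comes with each control period).
- r.get_image(name): name is "scene" or "side" or "wrist"; returns (picture, depth): 480x640x3 uint8, red, green, blue; 480x640 float32, m along the optical axis (not along the pixel's ray), 0 where there is no reading.
- r.camera_params(name): a dict with "mtx" (3x3 intrinsics, pixels), "rvec" (rotation vector, rad) and "tvec" (3), from world to camera coordinates, as OpenCV has them. Camera axes: x right, y down, z forward; pixel columns grow to the right and rows downward; lengths in m; the calibration is good to about 2 mm. A picture is of the moment at which its call begins: read the wrist's pose just before it. camera_params takes no time and is no camera call; for the wrist camera it gives the pose at the moment of the call.
- r.sign_off(): hands the job in, once; it reports no verdict.
Trained networks look in the newest picture that a camera, given by its name, has taken for a name from the list of things; names that differ only in an ending like _2 or _b are one class to them, and where a whole thing is asked for, a point or a joint stands for the part that bears it (a point fixed in the world has none). Each returns a list of dicts, best first, with "confidence" (0 to 1); they miss things now and then, are a little off and sometimes report something else, mostly with a low value. They report only what shows in the picture. A call takes as long as a camera call. They do not tell look-alikes from the thing itself.
- r.find_in(camera, query): "xyz" ([x, y, z] in m, in world coordinates, good to about 4 mm: the middle of the surface that is visible of it).
- r.spot_point(camera, query): "xyz" ([x, y, z] in m, in world coordinates, good to about 4 mm: a listed point, or the origin of a listed thing).
The state is a dict: "time_s": time; "joints": joint angles; "qd": joint speeds; "tau": joint torques, N m; "tool_pos": TCP position; "ee_rot": TCP orientation; "force": force on the tool from outside, world axes, zero at the start; "moment": the same for the moment, N m; "gripper_width": finger opening in m.
Only numpy, scipy, OpenCV 4.12 (cv2) and the standard library are available. Lean on these libraries where they do the work, as an engineer would, in place of code of your own. Each camera call takes 0.05 s, during which the arm holds its last target.

TASK

Tidy the bench: with closed fingers, sweep the three loose copper screw caps along the bench top into the open-fronted sheet-metal pan, until each cap lies flat and wholly inside the pan. Push them gently, never pinching, lifting or tipping them, and leave everything else on the bench where it stands.

Things in the scene. Friction and masses are not known exactly. Their poses are not given: they have to be found in the camera images.
- cap_a: loose copper screw cap of a bottle, a squat ridged disc with a closed, slightly dished top, lying flat on the bench with its top upward: 48 mm diameter, 18 mm high, about 70 g; origin at the centre of its underside, z up its axis. It slides on the bench under about 1 N and, being round, may creep sideways off a pushing fingertip. Meet it slowly (about 0.1 m/s or less). 
- cap_b: loose copper screw cap of a bottle, a squat ridged disc with a closed, slightly dished top, lying flat on the bench with its top upward: 48 mm diameter, 18 mm high, about 70 g; origin at the centre of its underside, z up its axis. It slides on the bench under about 1 N and, being round, may creep sideways off a pushing fingertip. Meet it slowly (about 0.1 m/s or less). Same as cap_a.
- cap_c: loose copper screw cap of a bottle, a squat ridged disc with a closed, slightly dished top, lying flat on the bench with its top upward: 48 mm diameter, 18 mm high, about 70 g; origin at the centre of its underside, z up its axis. It slides on the bench under about 1 N and, being round, may creep sideways off a pushing fingertip. Meet it slowly (about 0.1 m/s or less). Same as cap_a.
- pan: pan fixed to the bench, bare sheet steel: a low three-sided tray, inside 210 mm wide (its x) and 130 mm deep (its y), walls 30 mm high and 4 mm thick. The fourth side, towards its +y, is fully open, with no lip or step: its floor is level with the bench top (z = 0). Origin at the centre of the inner floor, so the side walls' inner faces are at x = +/-105 mm, the back wall's at y = -65 mm, the open front edge at y = +65 mm
- tin: loose closed round steel tin, standing among the caps, 41 mm diameter, 37 mm high; to be left alone; origin at the centre of its underside
- bowl: loose low copper bowl, 80 mm across, 35 mm high, to the left of the caps on the robot's side; to be left alone; origin at the centre of its underside
- cup: loose copper cup, 60 mm across, 55 mm high, standing beyond the caps; to be left alone; origin at the centre of its underside
- hammer: loose hammer with a wooden handle, 270 mm long, lying along its x axis with the head towards +x, 26 mm high; to be left alone; origin under its middle, on the bench
- bottle_a: loose closed copper bottle with a bumpy body and a ridged neck, standing, 98 mm diameter, 198 mm high; to be left alone; origin at the centre of its underside
- bottle_b: loose closed copper bottle with a bumpy body and a ridged neck, standing, 98 mm diameter, 198 mm high; to be left alone; origin at the centre of its underside
- dolly: loose steel dolly block, 70 x 50 mm (x, y), 30 mm high; to be left alone; origin at the centre of its underside
Not all that is in view belongs to the job. What is shaped like the cap_b but green, pink or white is not meant.

How it is judged:
At the end, for the whole second after the job is handed in: all three caps lie flat and at rest on the pan's floor, wholly inside it (each centre within 85 mm of the pan's centre line and at most 45 mm in front of or behind its middle), and every other loose thing is within 25 mm of where it started (x of cap_a in the frame of pan between -0.085 and 0.085 m and y of cap_a in the frame of pan between -0.045 and 0.045 m and height (world z) of each of cap_a, cap_b, cap_c below 0.006 m and angle between each of cap_a, cap_b, cap_c's own z axis and vertical below 0.1 rad and linear speed of each of cap_a, cap_b, cap_c below 0.02 m/s and x of cap_b in the frame of pan between -0.085 and 0.085 m and y of cap_b in the frame of pan between -0.045 and 0.045 m and x of cap_c in the frame of pan between -0.085 and 0.085 m and y of cap_c in the frame of pan between -0.045 and 0.045 m and distance of each of tin, bowl, cup, hammer, bottle_a, bottle_b, dolly from where it was at the start of the episode below 0.025 m); the robot touches nothing.
It fails at once if a screw cap was lifted off the bench or tipped up (height (world z) of any of cap_a, cap_b, cap_c above 0.012 m or angle between any of cap_a, cap_b, cap_c's own z axis and vertical above 0.35 rad).
It fails at once if a screw cap was pinched or jammed (over 35 N between the fingers and it) (contact force between the fingers and cap_a above 35 N or contact force between the fingers and cap_b above 35 N or contact force between the fingers and cap_c above 35 N).
It fails at once if something else on the bench was moved by more than 25 mm (distance of any of tin, bowl, cup, hammer, bottle_a, bottle_b, dolly from where it was at the start of the episode above 0.025 m).
It also fails if it takes over 72 s, if anything falls off the work surface, if the arm or the gripper's body presses on something with over 40 N, if the wrist force passes 120 N, or if a joint passes its speed limit or range.

## Working session

There is one attempt and no reset: what is moved stays moved. The work goes in short steps, Python scripts to look and compute and a tool call to move; the robot and the scene stay as the last step left them, time stands still between calls to the robot, and variables do not carry over. Pictures are saved under pics/ and viewed, and the job is handed in when it is done.

Besides the shell and the picture viewer there is one more tool, called as name(argument=value, ...), one argument or row to a line, values as JSON. servo_tool: Moves the arm, as the interface text tells. Shifts and turns lie within -1 to 1; 1 stands for 120 mm of shift or 360 degrees of turn. Its arguments: {"type":"object","properties":{"increments":{"type":"string"}},"required":["increments"]}

```bash
ls; mkdir -p pics; python3 - <<'E'
from bench import r
import cv2
s=r.get_state();print(s)
for n in ["scene","side","wrist"]:
    im,d=r.get_image(n); cv2.imwrite(f"pics/{n}0.png",im[:,:,::-1])
    if n!="wrist":
        for q in ["cap_a","pan","tin","bowl","cup","hammer","bottle_a","dolly"]:
            print(n,q,[(round(o["confidence"],2),[round(float(v),3) for v in o["xyz"]]) for o in r.spot_point(n,q)])
print(r.get_state()["time_s"])
E
```

```text
pics
{'time_s': 0.0, 'joints': array([ 1.19261966e+00,  1.31142027e-01,  1.48923888e+00,  3.16604119e-05,
        1.52300002e+00, -8.54101986e-02]), 'qd': array([-0.00019563, -0.00136236, -0.00082244, -0.00058496, -0.00101188,
       -0.00130027]), 'tau': array([-1.75119829e-03, -5.69435048e+01, -5.00524771e+01, -3.15081497e-04,
        1.56302151e-02, -2.18027265e-05]), 'tool_pos': array([0.17294849, 0.5740078 , 0.24427802]), 'ee_rot': array([ 1.45861712e-01,  9.89304585e-01, -8.66593782e-04, -2.20793180e-04]), 'force': array([-0.15993109,  0.98658601, -0.83446098]), 'moment': array([ 0.01565371, -0.02065497, -0.00993393]), 'gripper_width': 0.08526522716546951}
scene cap_a [(0.91, [0.65, 0.146, 0.005]), (0.9, [0.512, 0.009, 0.001]), (0.85, [0.387, 0.132, -0.002]), (0.74, [0.473, 0.178, 0.001]), (0.55, [0.328, -0.14, 0.001]), (0.54, [0.351, 0.027, -0.001])]
scene pan [(0.69, [0.533, -0.179, -0.0]), (0.18, [0.648, 0.15, 0.001])]
scene tin []
scene bowl [(0.94, [0.304, 0.239, -0.001])]
scene cup [(0.67, [0.749, 0.043, 0.001]), (0.5, [0.533, -0.182, 0.0])]
scene hammer [(0.75, [0.43, 0.365, 0.001])]
scene bottle_a [(0.94, [0.66, -0.478, 0.001]), (0.85, [0.699, 0.429, 0.002])]
scene dolly [(0.74, [0.307, -0.316, 0.002]), (0.6, [0.661, -0.478, -0.001])]
side cap_a [(0.82, [0.357, 0.025, 0.0]), (0.82, [0.385, 0.129, 0.001]), (0.69, [0.648, 0.147, -0.003]), (0.68, [0.471, 0.177, 0.002]), (0.64, [0.324, -0.141, 0.002]), (0.56, [0.509, 0.005, -0.001])]
side pan [(0.86, [0.532, -0.181, 0.001])]
side tin [(0.67, [0.556, 0.184, -0.002])]
side bowl [(0.89, [0.302, 0.244, -0.002])]
side cup [(0.97, [0.754, 0.044, -0.003]), (0.17, [0.308, -0.309, -0.002])]
side hammer [(0.61, [0.433, 0.364, -0.001])]
side bottle_a [(0.96, [0.694, 0.433, -0.003]), (0.75, [0.655, -0.482, -0.002])]
side dolly [(0.86, [0.308, -0.311, -0.001])]
0.95
```

View pics/scene0.png

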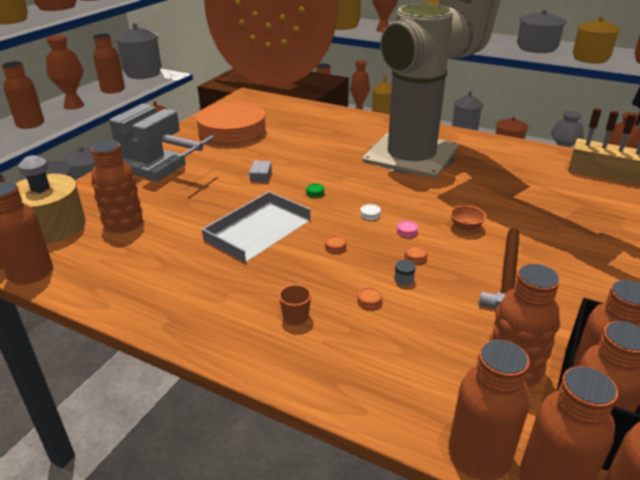

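View pics/side0.png

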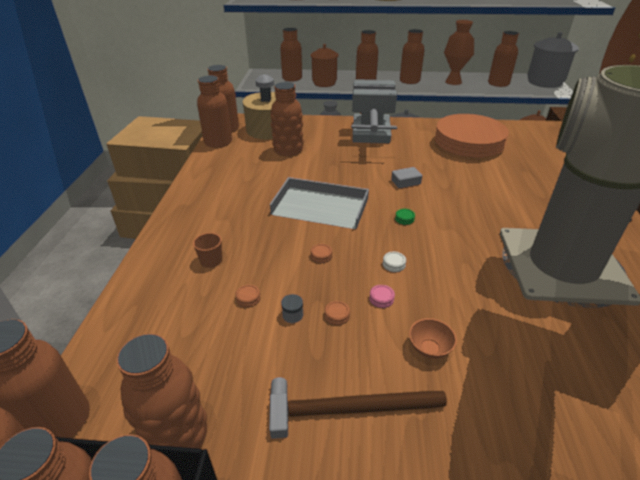

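```bash
cat > h.py <<'E'
from bench import r
import cv2,numpy as np
def topdown(name,im,z=0.0,x0=.25,x1=.85,y0=-.35,y1=.35,s=1000):
    p=r.camera_params(name)
    c=np.array([[x0,y0,z],[x1,y0,z],[x1,y1,z],[x0,y1,z]],float)
    uv,_=cv2.projectPoints(c,p["rvec"],p["tvec"],p["mtx"],None)
    # out: right = -y, up = +x
    o=np.array([[(y1-y)*s,(x1-x)*s] for x,y,_ in c],np.float32)
    H=cv2.getPerspectiveTransform(uv[:,0].astype(np.float32),o)
    out=cv2.warpPerspective(im,H,(int((y1-y0)*s),int((x1-x0)*s)))
    return out
def grid(o,x0=.25,x1=.85,y0=-.35,y1=.35,s=1000):
    o=o.copy()
    for k in range(-3,9):
        x=k/10; 
        if x0<=x<=x1: v=int((x1-x)*s); cv2.line(o,(0,v),(o.shape[1],v),(255,255,0),1); cv2.putText(o,f"x{x}",(2,v-2),0,.4,(255,0,0),1)
        if y0<=x<=y1: u=int((y1-x)*s); cv2.line(o,(u,0),(u,o.shape[0]),(255,255,0),1); cv2.putText(o,f"y{x}",(u+2,12),0,.4,(255,0,0),1)
    return o
E
python3 - <<'E'
from h import *
im=cv2.imread("pics/scene0.png"); cv2.imwrite("pics/td0.png",grid(topdown("scene",im,0.018)))
print(r.camera_params("scene"),r.camera_params("side"))
E
```

```text
{'mtx': array([[569.64797306,   0.        , 311.07007826],
       [  0.        , 569.64797306, 236.32558185],
       [  0.        ,   0.        ,   1.        ]]), 'rvec': array([ 1.25467581,  2.07097019, -1.10637275]), 'tvec': array([ 0.28541986, -0.23529714,  1.63104019])} {'mtx': array([[442.00450357,   0.        , 316.98641277],
       [  0.        , 442.00450357, 239.03891269],
       [  0.        ,   0.        ,   1.        ]]), 'rvec': array([ 0.10980715, -2.78998379,  1.33513573]), 'tvec': array([0.52133564, 0.05307129, 0.93967175])}
```

View pics/td0.png

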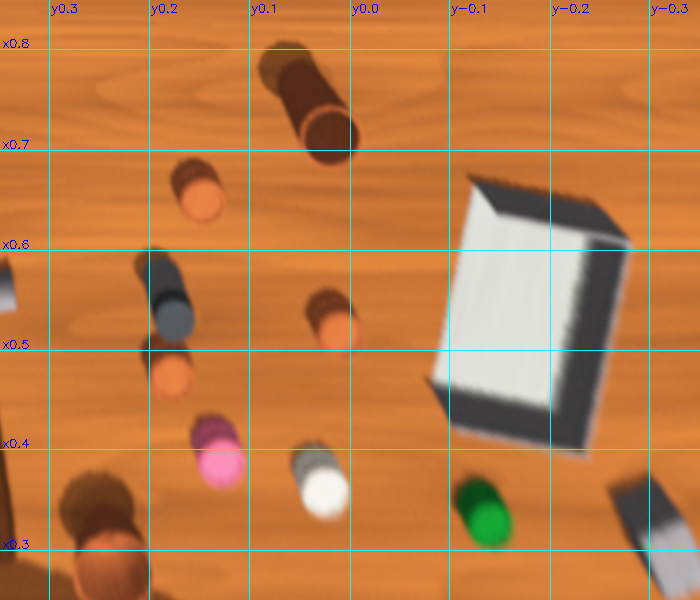

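The scene picture shows the pan at about (255,225), with the orange caps at (336,243), (416,255) and (370,298). The tin stands at (405,271). White (370,212), pink (407,229) and green (315,190) are look-alikes to leave alone. Next I'll get the exact pan pose and cap centres from depth.

```bash
cat >> h.py <<'E'
def cloud(name,d):
    p=r.camera_params(name);K=p["mtx"];R=cv2.Rodrigues(p["rvec"])[0]
    v,u=np.mgrid[:480,:640]
    c=np.stack([(u-K[0,2])/K[0,0]*d,(v-K[1,2])/K[1,1]*d,d],-1)
    w=(c-np.asarray(p["tvec"]).ravel())@R
    w[d<=0]=np.nan
    return w
def caps(name,im,d,guess,rad=.04,zr=(.010,.024)):
    w=cloud(name,d); hsv=cv2.cvtColor(im,cv2.COLOR_RGB2HSV)
    out=[]
    for g in guess:
        m=(np.hypot(w[...,0]-g[0],w[...,1]-g[1])<rad)&(w[...,2]>zr[0])&(w[...,2]<zr[1])
        P=w[m]
        if len(P)<8: out.append(None);continue
        top=P[P[:,2]>np.percentile(P[:,2],90)-.005]
        c,rr=cv2.minEnclosingCircle(top[:,:2].astype(np.float32))
        out.append((np.round(c,3),round(rr,3),len(top),np.round(top[:,2].mean(),3),np.median(hsv[m],0)))
    return out
E
python3 - <<'E'
from h import *
for n in ["scene","side"]:
    im,d=r.get_image(n)
    for c in caps(n,im,d,[(.65,.147),(.511,.007),(.472,.178),(.354,.026),(.386,.13)]): print(n,c)
    w=cloud(n,d)
    for t,g,R,z in [("tin",(.556,.184),.04,(.03,.045)),("cup",(.751,.044),.05,(.04,.07)),("bowl",(.303,.241),.06,(.025,.045))]:
        P=w[(np.hypot(w[...,0]-g[0],w[...,1]-g[1])<R)&(w[...,2]>z[0])&(w[...,2]<z[1])]
        if len(P): print(t,cv2.minEnclosingCircle(P[:,:2].astype(np.float32)),len(P))
    m=(np.abs(w[...,0]-.533)<.16)&(np.abs(w[...,1]+.18)<.13)&(w[...,2]>.022)&(w[...,2]<.036)
    P=w[m][:,:2].astype(np.float32); rc=cv2.minAreaRect(P); print(rc,len(P)); print(cv2.boxPoints(rc))
E
```

```text
scene (array([0.647, 0.146]), 0.026, 329, np.float64(0.016), array([ 11. , 182. , 219.5]))
scene (array([0.513, 0.009]), 0.026, 228, np.float64(0.017), array([ 11., 183., 215.]))
scene (array([0.472, 0.18 ]), 0.026, 244, np.float64(0.017), array([ 11., 182., 214.]))
scene (array([0.357, 0.024]), 0.026, 175, np.float64(0.017), array([ 19.,  13., 240.]))
scene (array([0.386, 0.129]), 0.025, 199, np.float64(0.017), array([170., 120., 244.]))
tin ((0.5536425113677979, 0.18285074830055237), 0.02259022369980812) 248
cup ((0.7501956224441528, 0.0426105372607708), 0.03159794211387634) 456
bowl ((0.302827388048172, 0.2398948073387146), 0.04393335431814194) 303
((0.5295097827911377, -0.1814594864845276), (0.13861151039600372, 0.22569693624973297), 78.70439910888672) 618
[[ 0.40527225 -0.22731903]
 [ 0.6265974  -0.2715265 ]
 [ 0.6537473  -0.13559994]
 [ 0.43242216 -0.09139249]]
side (array([0.647, 0.149]), 0.025, 352, np.float64(0.016), array([ 11., 149., 167.]))
side (array([0.514, 0.012]), 0.024, 262, np.float64(0.016), array([ 11. , 148. , 163.5]))
side (array([0.472, 0.18 ]), 0.024, 401, np.float64(0.016), array([ 11., 149., 168.]))
side (array([0.358, 0.027]), 0.025, 281, np.float64(0.016), array([ 27.,  16., 197.]))
side (array([0.387, 0.13 ]), 0.026, 363, np.float64(0.016), array([172., 110., 202.]))
tin ((0.5544694662094116, 0.18515585362911224), 0.021378453820943832) 317
cup ((0.7519943118095398, 0.04253499209880829), 0.031596407294273376) 343
bowl ((0.3059937655925751, 0.2431822270154953), 0.04025636985898018) 492
((0.5321401953697205, -0.18167954683303833), (0.14052453637123108, 0.22035375237464905), 77.92916107177734) 415
[[ 0.40970603 -0.22734803]
 [ 0.6251877  -0.2734286 ]
 [ 0.6545744  -0.13601106]
 [ 0.4390927  -0.0899305 ]]
```

View pics/wrist0.png

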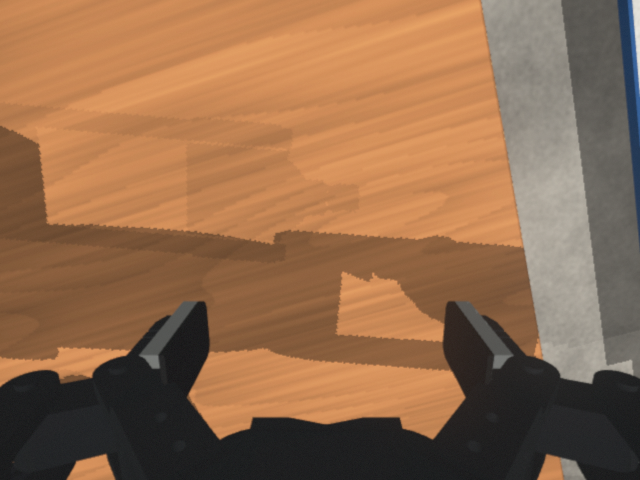

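```bash
cat >> h.py <<'E'
from scipy.spatial.transform import Rotation as Ro
O=np.array([.532,-.180]);A=np.deg2rad(-12);X=np.array([np.cos(A),np.sin(A)]);Y=np.array([-X[1],X[0]])
def toPan(p): d=np.asarray(p)[:2]-O; return np.array([d@X,d@Y])
def toW(p): return O+p[0]*X+p[1]*Y
def go(x,y,z,deg):
    """increments (units) from the measured pose to TCP x,y,z, tool pointing down, tool x at world angle deg"""
    s=r.get_state();R0=Ro.from_quat(s["ee_rot"])
    a=np.deg2rad(deg);xa=[np.cos(a),np.sin(a),0];R1=Ro.from_matrix(np.array([xa,np.cross([0,0,-1],xa),[0,0,-1]]).T)
    sh=R0.inv().apply(np.array([x,y,z])-s["tool_pos"])/.12
    rv=(R0.inv()*R1).as_rotvec()/(2*np.pi)
    print("t",round(s["time_s"],2),"pos",s["tool_pos"].round(4),"F",s["force"].round(1),"w",round(s["gripper_width"],4))
    print("shift",sh.round(3),"turn",rv.round(4))
E
cat > go.sh <<'E'
python3 -c "from h import *; go($1,$2,$3,$4)"
E
bash go.sh .5045 .069 .16 98.2
```

```text
t 1.05 pos [0.1732 0.5745 0.2453] F [ 0.2 -0.7  0. ] w 0.0853
shift [-3.859 -3.236  0.711] turn [-0.      0.      0.1806]
```

servo_tool(
  increments="0 -0.25 -0.21 0 0 0 0.02; 0 -0.5 -0.42 0 0 0 0.04; 0 -0.75 -0.62 0 0 0 0.06; 0 -1 -0.82 0 0 0 0.08; 0 -1 -0.82 0 0 0 0.1",
)

```text
time_s: 1.55
tool_pos: [0.262, 0.4427, 0.2455]
ee_rot: [0.448, 0.894, -0.0, 0.001]
force: [1.2, 1.3, 0.1]
gripper_width: 0.0122
```

```bash
bash go.sh .5045 .069 .16 98.2
```

```text
t 1.55 pos [0.262  0.4427 0.2455] F [1.2 1.3 0.1] w 0.0122
shift [-3.703 -0.243  0.718] turn [0.0001 0.0002 0.0793]
```

servo_tool(
  increments="0 -0.35 -0.02 0 0 0 0.02; 0 -0.7 -0.04 0 0 0 0.04; 0 -1 -0.06 0.1 0 0 0.06; 0 -1 -0.07 0.2 0 0 0.079; 0 -1 -0.07 0.2 0 0 0.079",
)

```text
time_s: 2.05
tool_pos: [0.3254, 0.3436, 0.2198]
ee_rot: [0.652, 0.758, -0.001, -0.0]
force: [0.7, 0.3, -0.6]
gripper_width: 0.0002
```

```bash
bash go.sh .5045 .069 .16 98.2
```

```text
t 2.05 pos [0.3254 0.3436 0.2198] F [ 0.7  0.3 -0.6] w 0.0002
shift [-2.484  1.137  0.499] turn [-0.0003  0.0002  0.001 ]
```

servo_tool(
  increments="0 -0.35 0.2 0.05 0 0 0; 0 -0.7 0.4 0.1 0 0 0; 0 -1 0.55 0.15 0 0 0; 0 -1 0.55 0.2 0 0 0",
)

```text
time_s: 2.45
tool_pos: [0.4115, 0.2339, 0.1979]
ee_rot: [0.651, 0.759, 0.0, 0.001]
force: [-0.6, -0.2, -0.6]
gripper_width: 0.0002
```

servo_tool(
  increments="0 -0.35 0.2 0.05 0 0 0; 0 -0.7 0.4 0.1 0 0 0; 0 -1 0.55 0.15 0 0 0; 0 -1 0.55 0.2 0 0 0",
)

```text
time_s: 2.85
tool_pos: [0.495, 0.1257, 0.1738]
ee_rot: [0.651, 0.759, 0.0, 0.001]
force: [-0.5, 0.7, 0.3]
gripper_width: -0.0001
```

```bash
bash go.sh .5045 .069 .07 98.2
```

```text
t 2.85 pos [0.495  0.1257 0.1738] F [-0.5  0.7  0.3] w -0.0001
shift [-0.478  0.005  0.865] turn [0.0003 0.0002 0.0017]
```

servo_tool(
  increments="0 -0.16 0 0.25 0 0 0; 0 -0.32 0 0.5 0 0 0.0015; 0 -0.47 0 0.75 0 0 0.0015; 0 -0.47 0 0.85 0 0 0.0015; 0 -0.47 0 0.85 0 0 0.0015",
)

```text
time_s: 3.35
tool_pos: [0.4995, 0.0734, 0.0695]
ee_rot: [0.654, 0.757, -0.001, -0.002]
force: [0.7, -0.1, -0.5]
gripper_width: 0.0001
```

```bash
python3 - <<'E'
from h import *
for n in ["scene","side"]:
    im,d=r.get_image(n); cv2.imwrite(f"pics/{n}1.png",cv2.resize(im[150:330,200:440,::-1],None,fx=3,fy=3,interpolation=cv2.INTER_CUBIC))
    w=cloud(n,d); m=(np.abs(w[...,0]-.505)<.04)&(np.abs(w[...,1]-.07)<.04)&(w[...,2]>.025)&(w[...,2]<.3)
    P=w[m]; print(n,len(P),np.percentile(P[:,2],[0,1,5]).round(4)); 
    Q=P[P[:,2]<.08]; print(Q.min(0),Q.max(0))
    Q=(Q[:,:2]-r.get_state()["tool_pos"][:2])@np.array([[np.cos(np.deg2rad(98.2)),np.sin(np.deg2rad(98.2))],[np.sin(np.deg2rad(98.2)),-np.cos(np.deg2rad(98.2))]]).T
    print("toolframe",np.percentile(Q,[2,98],axis=0).round(4))
go(.5045,.069,.022,98.2)
E
```

```text
scene 2614 [0.0551 0.0648 0.0871]
[0.49129773 0.06266528 0.05513101] [0.51401875 0.08642556 0.07996474]
toolframe [[-0.0103 -0.0069]
 [ 0.0119  0.0127]]
side 2774 [0.0602 0.0666 0.0873]
[0.48790895 0.0763349  0.0601505 ] [0.51349622 0.08943112 0.07992665]
toolframe [[ 0.006  -0.0127]
 [ 0.0145  0.0128]]
t 3.45 pos [0.5017 0.0737 0.0724] F [1.2 0.2 0.6] w -0.0002
shift [-0.042  0.017  0.42 ] turn [ 0.0002 -0.0001  0.0005]
```

View pics/scene1.png

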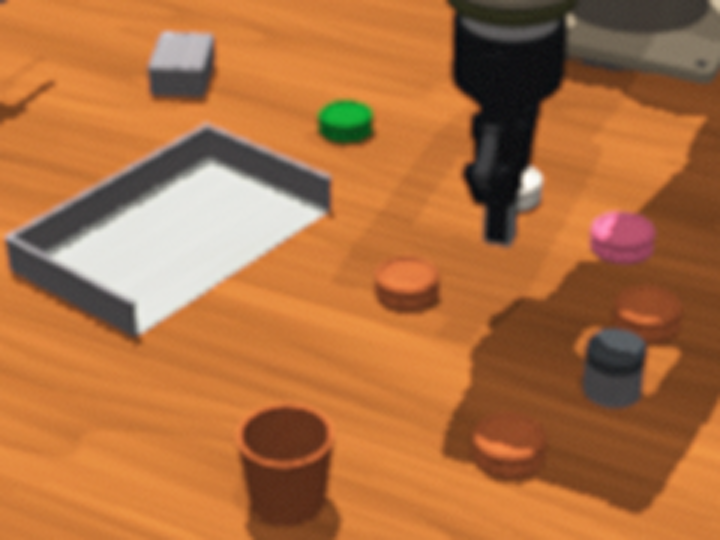

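The crop shows the closed fingers at (500,230), clear of the cap at (407,285), and the way into the pan is free. Fingertips measure about 14 mm below the TCP, as stated.

servo_tool(
  increments="0 -0.01 0.017 0.14 0 0 0; 0 -0.03 0.017 0.28 0 0 0; 0 -0.04 0.017 0.42 0 0 0; 0 -0.04 0.017 0.425 0 0 0",
)

```text
time_s: 3.85
tool_pos: [0.5036, 0.0687, 0.0201]
ee_rot: [0.654, 0.757, -0.0, -0.0]
force: [-0.6, -0.1, 0.5]
gripper_width: 0.0004
```

```bash
cat >> h.py <<'E'
def track(g,deg,tag,save=True):
    """where the cap near g is, in pan frame and in tool frame (along push, sideways)"""
    s=r.get_state(); a=np.deg2rad(deg); pd=-np.array([np.cos(a),np.sin(a)]); ty=np.array([np.sin(a),-np.cos(a)])
    for n in ["scene","side"]:
        im,d=r.get_image(n)
        if save and n=="scene": cv2.imwrite(f"pics/{tag}.png",cv2.resize(im[150:330,200:440,::-1],None,fx=3,fy=3,interpolation=cv2.INTER_CUBIC))
        w=cloud(n,d); hsv=cv2.cvtColor(im,cv2.COLOR_RGB2HSV)
        m=(np.hypot(w[...,0]-g[0],w[...,1]-g[1])<.036)&(w[...,2]>.0145)&(w[...,2]<.021)&(hsv[...,1]>120)&(hsv[...,0]<18)
        P=w[m][:,:2].astype(np.float32)
        if len(P)<20: print(n,"few",len(P)); continue
        c,rr=cv2.minEnclosingCircle(P); c=np.array(c); v=c-s["tool_pos"][:2]
        print(n,"cap",c.round(4),"r",round(rr,4),len(P),"pan",toPan(c).round(4),"ahead",round(v@pd,4),"side(tool y)",round(v@ty,4))
    print("t",round(s["time_s"],2),"tcp",s["tool_pos"].round(4),"pan",toPan(s["tool_pos"]).round(4),"F",s["force"].round(1))
E
python3 -c "from h import *; track((.513,.01),98.2,'a0')"
```

```text
scene cap [0.5141 0.0101] r 0.0259 205 pan [-0.057   0.1822] ahead 0.0596 side(tool y) 0.0021
side cap [0.5208 0.0142] r 0.0181 23 pan [-0.0513  0.1877] ahead 0.0564 side(tool y) 0.0093
t 3.85 tcp [0.5036 0.0687 0.0201] pan [-0.0795  0.2374] F [-0.6 -0.1  0.5]
```

servo_tool(
  increments="0 -0.06 0.015 0 0 0 0; 0 -0.12 0.015 0 0 0 0; 0 -0.17 0.015 0 0 0 0; 0 -0.22 0.015 0 0 0 0; 0 -0.27 0.015 0 0 0 0",
)

```text
time_s: 4.45
tool_pos: [0.5106, 0.0353, 0.0205]
ee_rot: [0.655, 0.756, 0.0, 0.0]
force: [0.2, 0.4, 0.9]
gripper_width: -0.0001
```

servo_tool(
  increments="0 -0.06 0 0 0 0 0; 0 -0.12 0 0 0 0 0; 0 -0.18 0 0 0 0 0; 0 -0.24 0 0 0 0 0; 0 -0.3 0 0 0 0 0",
)

```text
time_s: 4.95
tool_pos: [0.5156, -0.0003, 0.0203]
ee_rot: [0.654, 0.756, -0.0, -0.0]
force: [1.6, -0.0, -0.1]
gripper_width: -0.0005
```

```bash
python3 -c "from h import *; track((.518,-.025),98.2,'a1')"
```

```text
scene cap [ 0.5223 -0.0342] r 0.0259 189 pan [-0.0398  0.1406] ahead 0.0345 side(tool y) 0.0018
side cap [ 0.5186 -0.0213] r 0.0322 31 pan [-0.0461  0.1525] ahead 0.0212 side(tool y) -0.0
t 4.95 tcp [ 5.156e-01 -3.000e-04  2.030e-02] pan [-0.0534  0.1724] F [ 1.6 -0.  -0.1]
```

View pics/a1.png

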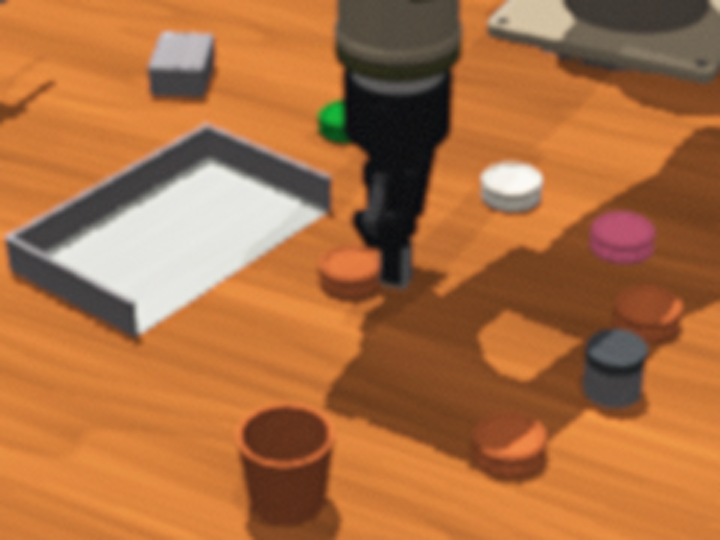

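The crop shows the cap at (350,272), pushed ahead of the fingers and centred on them.

servo_tool(
  increments="0 -0.08 0.005 0 0 0 0; 0 -0.16 0.01 0 0 0 0; 0 -0.24 0.01 0 0 0 0; 0 -0.32 0.01 0 0 0 0; 0 -0.4 0.01 0 0 0 0",
)

```text
time_s: 5.55
tool_pos: [0.5237, -0.0479, 0.0203]
ee_rot: [0.655, 0.756, -0.0, -0.0]
force: [-0.0, -0.5, -0.4]
gripper_width: 0.0
```

```bash
python3 -c "from h import *; track((.53,-.08),98.2,'a2',False)"
```

```text
scene cap [ 0.528  -0.0823] r 0.026 175 pan [-0.0242  0.0947] ahead 0.0346 side(tool y) -0.0007
side cap [ 0.528  -0.0782] r 0.0228 25 pan [-0.0251  0.0987] ahead 0.0306 side(tool y) -0.0001
t 5.55 tcp [ 0.5237 -0.0479  0.0203] pan [-0.0355  0.1274] F [-0.  -0.5 -0.4]
```

servo_tool(
  increments="0 -0.08 0 0 0 0 0; 0 -0.16 0 0 0 0 0; 0 -0.24 0 0 0 0 0; 0 -0.32 0 0 0 0 0; 0 -0.4 0 0 0 0 0",
)

```text
time_s: 6.15
tool_pos: [0.5306, -0.0954, 0.0203]
ee_rot: [0.654, 0.756, -0.0, -0.0]
force: [0.0, 0.6, -0.8]
gripper_width: 0.0
```

```bash
python3 -c "from h import *; track((.535,-.13),98.2,'a3')"
```

```text
scene cap [ 0.5344 -0.1283] r 0.0252 169 pan [-0.0084  0.0511] ahead 0.0331 side(tool y) -0.0009
side few 19
t 6.15 tcp [ 0.5306 -0.0954  0.0203] pan [-0.019   0.0825] F [ 0.   0.6 -0.8]
```

View pics/a3.png

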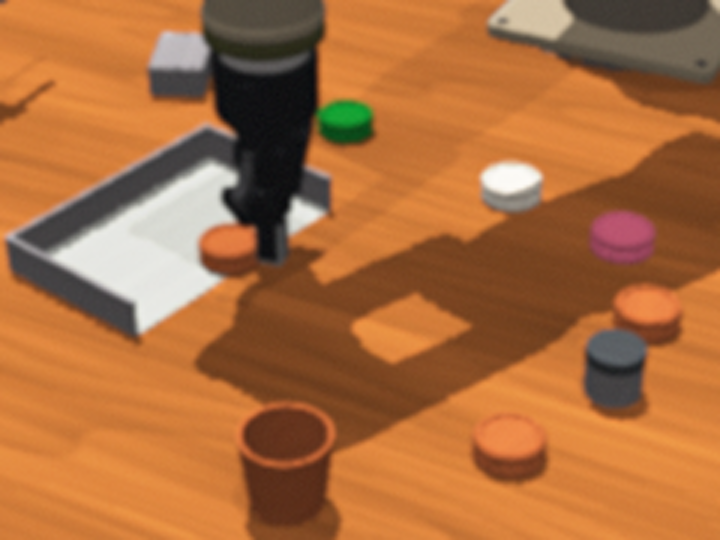

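The cap at (230,248) in the crop is going through the pan's open front. I'll finish this push, slowing at the end, then back out.

servo_tool(
  increments="0 -0.08 0 0 0 0 0; 0 -0.16 0 0 0 0 0; 0 -0.24 0 0 0 0 0; 0 -0.32 0 0 0 0 0; 0 -0.4 0 0 0 0 0",
)

```text
time_s: 6.75
tool_pos: [0.5375, -0.1429, 0.0203]
ee_rot: [0.654, 0.756, -0.0, 0.0]
force: [-0.1, -0.0, -0.6]
gripper_width: 0.0002
```

servo_tool(
  increments="0 -0.08 0 0 0 0 0; 0 -0.15 0 0 0 0 0; 0 -0.21 0 0 0 0 0; 0 -0.25 0 0 0 0 0; 0 -0.27 0 0 0 0 0",
)

```text
time_s: 7.25
tool_pos: [0.5421, -0.1746, 0.0203]
ee_rot: [0.655, 0.756, 0.0, 0.0]
force: [-0.5, 0.4, 0.8]
gripper_width: 0.0001
```

servo_tool(
  increments="0 0.02 0 0 0 0 0; 0 0.15 0 0 0 0 0; 0 0.35 0 0 0 0 0; 0 0.6 0 -0.1 0 0 0; 0 0.9 0 -0.3 0 0 0",
)

```text
time_s: 7.75
tool_pos: [0.524, -0.065, 0.0545]
ee_rot: [0.655, 0.756, -0.001, -0.002]
force: [0.5, 1.3, 0.1]
gripper_width: -0.0002
```

```bash
python3 -c "
from h import *; track((.545,-.21),98.2,'a4')
c3=toPan((.472,.18));t=np.array([-.038,0.]);u=(t-c3)/np.linalg.norm(t-c3);print('c3',c3,'u',u)
uw=u[0]*X+u[1]*Y; s=np.array([.472,.18])-uw*.06; ang=np.rad2deg(np.arctan2(-uw[1],-uw[0])); print('start',s,'ang',ang,'len',np.linalg.norm(t-c3))
go(s[0],s[1],.1,ang)"
```

```text
scene cap [ 0.5452 -0.208 ] r 0.0251 174 pan [ 0.0187 -0.0246] ahead 0.1445 side(tool y) 0.0005
side cap [ 0.5511 -0.1959] r 0.0179 22 pan [ 0.022  -0.0115] ahead 0.1334 side(tool y) 0.0081
t 7.75 tcp [ 0.524  -0.065   0.0545] pan [-0.0317  0.1108] F [0.5 1.3 0.1]
c3 [-0.13353706  0.33965843] u [ 0.27076693 -0.96264493]
start [0.46811771 0.23987427] ang 93.7099087041856 len 0.3528387494024429
t 7.85 pos [ 0.5274 -0.0627  0.0589] F [-0.5 -0.3  0.2] w -0.0
shift [ 2.567 -0.117 -0.342] turn [ 0.0005 -0.0001  0.0132]
```

View pics/a4.png

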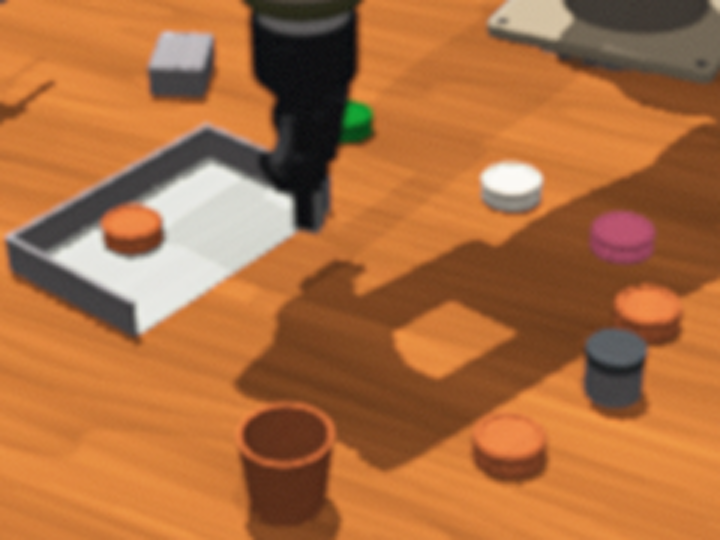

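The first cap lies flat in the pan at (132,229) in the crop, pan coordinates (0.019, -0.025). Next is the cap beside the tin, going over at about 100 mm.

servo_tool(
  increments="0 0.1 -0.03 -0.25 0 0 0; 0 0.4 -0.05 -0.42 0 0 0.005; 0 0.7 -0.08 -0.42 0 0 0.013; 0 1 -0.11 -0.42 0 0 0.013; 0 1 -0.11 -0.42 0 0 0.013",
)

```text
time_s: 8.35
tool_pos: [0.4947, 0.0536, 0.1063]
ee_rot: [0.683, 0.73, 0.0, -0.001]
force: [0.2, -0.3, 0.4]
gripper_width: -0.0004
```

```bash
bash go.sh .468 .24 .11 93.7
```

```text
t 8.35 pos [0.4947 0.0536 0.1063] F [ 0.2 -0.3  0.4] w -0.0004
shift [ 1.565 -0.119 -0.028] turn [-0.0001 -0.0002  0.0002]
```

servo_tool(
  increments="0 0.35 -0.03 -0.02 0 0 0; 0 0.7 -0.06 -0.02 0 0 0; 0 0.95 -0.09 -0.02 0 0 0; 0 0.95 -0.09 -0.02 0 0 0",
)

```text
time_s: 8.75
tool_pos: [0.4774, 0.1656, 0.1087]
ee_rot: [0.683, 0.73, 0.0, -0.0]
force: [-0.3, -1.2, 0.3]
gripper_width: -0.0003
```

```bash
bash go.sh .468 .24 .0205 93.7
```

```text
t 8.75 pos [0.4774 0.1656 0.1087] F [-0.3 -1.2  0.3] w -0.0003
shift [ 0.623 -0.037  0.735] turn [-0.0001 -0.0001  0.0002]
```

servo_tool(
  increments="0 0.31 -0.02 0 0 0 0; 0 0.62 -0.037 0 0 0 0; 0 0.62 -0.037 0.25 0 0 0; 0 0.62 -0.037 0.45 0 0 0; 0 0.62 -0.037 0.62 0 0 0",
)

```text
time_s: 9.25
tool_pos: [0.4688, 0.236, 0.0329]
ee_rot: [0.684, 0.729, -0.001, -0.0]
force: [-0.4, -0.2, -0.1]
gripper_width: -0.0
```

```bash
bash go.sh .468 .24 .0205 93.7; python3 -c "from h import *; track((.472,.18),93.7,'b0')"
```

```text
t 9.25 pos [0.4688 0.236  0.0329] F [-0.4 -0.2 -0.1] w -0.0
shift [ 0.034 -0.004  0.104] turn [-0.0002  0.0002 -0.0002]
scene cap [0.4726 0.1784] r 0.025 218 pan [-0.1326  0.3382] ahead 0.0578 side(tool y) 0.0001
side few 13
t 9.25 tcp [0.4688 0.236  0.0329] pan [-0.1483  0.3938] F [-0.4 -0.2 -0.1]
```

View pics/b0.png

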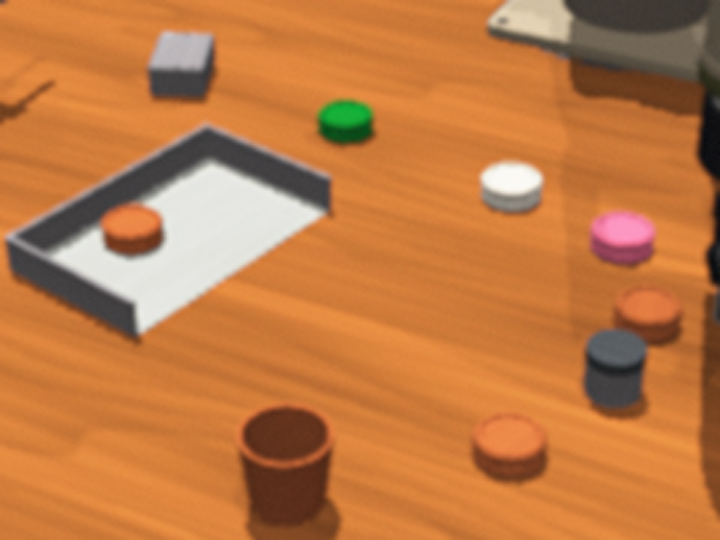

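The fingers stand behind the cap at (648,312) in the crop, with the tin at (614,368) beside the path.

servo_tool(
  increments="0 0 0 0.06 0 0 0; 0 0 0 0.11 0 0 0; 0 -0.06 0 0.11 0 0 0; 0 -0.12 0 0.11 0 0 0; 0 -0.17 0 0.11 0 0 0",
)

```text
time_s: 9.85
tool_pos: [0.4712, 0.2157, 0.0222]
ee_rot: [0.685, 0.729, 0.0, 0.0]
force: [-0.0, 0.3, -0.4]
gripper_width: 0.0001
```

servo_tool(
  increments="0 -0.05 0 0 0 0 0; 0 -0.1 0 0 0 0 0; 0 -0.16 0 0 0 0 0; 0 -0.22 0 0 0 0 0; 0 -0.28 0 0 0 0 0",
)

```text
time_s: 10.35
tool_pos: [0.4728, 0.1823, 0.0215]
ee_rot: [0.685, 0.729, 0.0, 0.0]
force: [1.0, 1.1, 1.6]
gripper_width: 0.0002
```

```bash
python3 -c "from h import *; track((.474,.151),93.7,'b1')"
```

```text
scene cap [0.4731 0.1486] r 0.0254 222 pan [-0.126   0.3092] ahead 0.0336 side(tool y) -0.0019
side few 18
t 10.35 tcp [0.4728 0.1823 0.0215] pan [-0.1333  0.342 ] F [1.  1.1 1.6]
```

servo_tool(
  increments="0 -0.08 0.003 0 0 0 -0.002; 0 -0.16 0.005 0 0 0 -0.004; 0 -0.24 0.007 0 0 0 -0.0055; 0 -0.32 0.01 0 0 0 -0.0055; 0 -0.4 0.013 0 0 0 -0.0055",
)

```text
time_s: 10.95
tool_pos: [0.4773, 0.1344, 0.0215]
ee_rot: [0.672, 0.74, -0.0, -0.0]
force: [0.6, 1.5, -0.4]
gripper_width: 0.0003
```

```bash
python3 -c "from h import *; track((.476,.1),95.7,'b1')"
```

```text
scene cap [0.4777 0.1002] r 0.0251 208 pan [-0.1114  0.2628] ahead 0.0341 side(tool y) -0.003
side few 19
t 10.95 tcp [0.4773 0.1344 0.0215] pan [-0.1189  0.2962] F [ 0.6  1.5 -0.4]
```

View pics/b1.png

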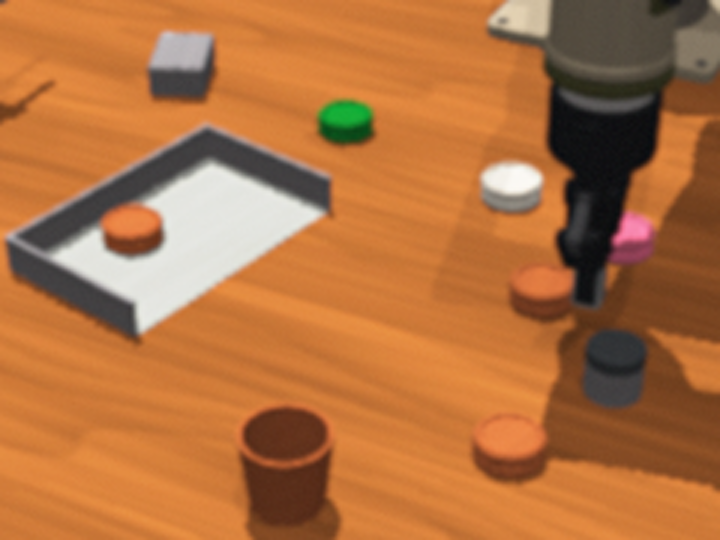

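The cap at (540,290) in the crop rides ahead of the fingers, past the tin, pink and white. Carrying on.

servo_tool(
  increments="0 -0.08 0 0 0 0 0; 0 -0.16 0 0 0 0 0; 0 -0.24 0 0 0 0 0; 0 -0.32 0 0 0 0 0; 0 -0.4 0 0 0 0 0",
)

```text
time_s: 11.55
tool_pos: [0.482, 0.0864, 0.0215]
ee_rot: [0.672, 0.74, -0.0, 0.0]
force: [-1.1, 0.5, 0.0]
gripper_width: -0.0001
```

```bash
python3 -c "from h import *; track((.482,.053),95.7,'b2')"
```

```text
scene cap [0.4823 0.0526] r 0.025 196 pan [-0.097   0.2172] ahead 0.0336 side(tool y) -0.003
side cap [0.4816 0.0529] r 0.0233 24 pan [-0.0977  0.2173] ahead 0.0333 side(tool y) -0.0037
t 11.55 tcp [0.482  0.0864 0.0215] pan [-0.1043  0.2502] F [-1.1  0.5  0. ]
```

Steady. Two more steps, then another check.

servo_tool(
  increments="0 -0.08 0 0 0 0 0; 0 -0.16 0 0 0 0 0; 0 -0.24 0 0 0 0 0; 0 -0.32 0 0 0 0 0; 0 -0.4 0 0 0 0 0",
)

```text
time_s: 12.15
tool_pos: [0.4866, 0.0386, 0.0215]
ee_rot: [0.672, 0.74, -0.0, -0.0]
force: [0.3, 1.0, -0.0]
gripper_width: -0.0002
```

servo_tool(
  increments="0 -0.08 0 0 0 0 0; 0 -0.16 0 0 0 0 0; 0 -0.24 0 0 0 0 0; 0 -0.32 0 0 0 0 0; 0 -0.4 0 0 0 0 0",
)

```text
time_s: 12.65
tool_pos: [0.4912, -0.0091, 0.0215]
ee_rot: [0.672, 0.74, -0.0, -0.0]
force: [0.4, 0.4, -0.1]
gripper_width: -0.0002
```

```bash
python3 -c "from h import *; track((.4915,-.043),95.7,'b3')"
```

```text
scene cap [ 0.4919 -0.0427] r 0.025 171 pan [-0.0678  0.1259] ahead 0.0336 side(tool y) -0.0027
side cap [ 0.492  -0.0398] r 0.0233 32 pan [-0.0683  0.1288] ahead 0.0307 side(tool y) -0.0023
t 12.65 tcp [ 0.4912 -0.0091  0.0215] pan [-0.0754  0.1587] F [ 0.4  0.4 -0.1]
```

View pics/b3.png

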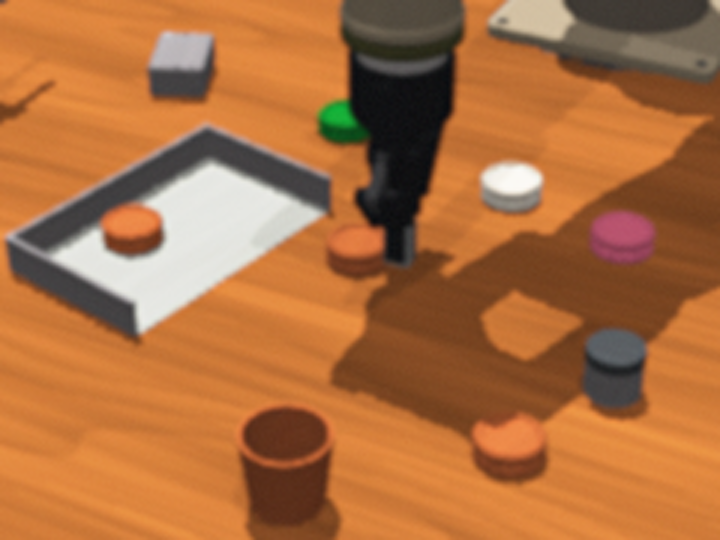

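servo_tool(
  increments="0 -0.08 -0.003 0 0 0 0.004; 0 -0.16 -0.01 0 0 0 0.008; 0 -0.24 -0.016 0 0 0 0.012; 0 -0.32 -0.023 0 0 0 0.012; 0 -0.4 -0.03 0 0 0 0.012",
)

```text
time_s: 13.25
tool_pos: [0.4922, -0.0573, 0.0215]
ee_rot: [0.7, 0.715, -0.0, -0.0]
force: [0.6, -0.5, -0.3]
gripper_width: 0.0002
```

```bash
python3 -c "from h import *; track((.494,-.09),91.4,'b4')"
```

```text
scene cap [ 0.4923 -0.0884] r 0.0252 152 pan [-0.0579  0.0814] ahead 0.0311 side(tool y) -0.0006
side cap [ 0.4927 -0.0872] r 0.0218 28 pan [-0.0578  0.0826] ahead 0.0299 side(tool y) -0.0002
t 13.25 tcp [ 0.4922 -0.0573  0.0215] pan [-0.0645  0.1117] F [ 0.6 -0.5 -0.3]
```

servo_tool(
  increments="0 -0.08 0 0 0 0 0; 0 -0.16 0 0 0 0 0; 0 -0.24 0 0 0 0 0; 0 -0.32 0 0 0 0 0; 0 -0.4 0 0 0 0 0",
)

```text
time_s: 13.85
tool_pos: [0.4933, -0.1053, 0.0215]
ee_rot: [0.7, 0.715, -0.0, 0.0]
force: [-0.3, 0.1, -0.2]
gripper_width: 0.0
```

servo_tool(
  increments="0 -0.07 0 0 0 0 0; 0 -0.14 0 0 0 0 0; 0 -0.2 0 0 0 0 0; 0 -0.24 0 0 0 0 0; 0 -0.26 0 0 0 0 0",
)

```text
time_s: 14.35
tool_pos: [0.494, -0.1361, 0.0215]
ee_rot: [0.7, 0.714, 0.0, 0.0]
force: [-0.0, 0.2, -0.0]
gripper_width: 0.0001
```

```bash
python3 -c "from h import *; track((.494,-.17),91.4,'b5')"
```

```text
scene cap [ 0.4943 -0.1673] r 0.0264 153 pan [-0.0396  0.0046] ahead 0.0312 side(tool y) -0.0005
side cap [ 0.4922 -0.1646] r 0.0211 21 pan [-0.0421  0.0068] ahead 0.0285 side(tool y) -0.0024
t 14.35 tcp [ 0.494  -0.1361  0.0215] pan [-0.0463  0.0351] F [-0.   0.2 -0. ]
```

View pics/b5.png

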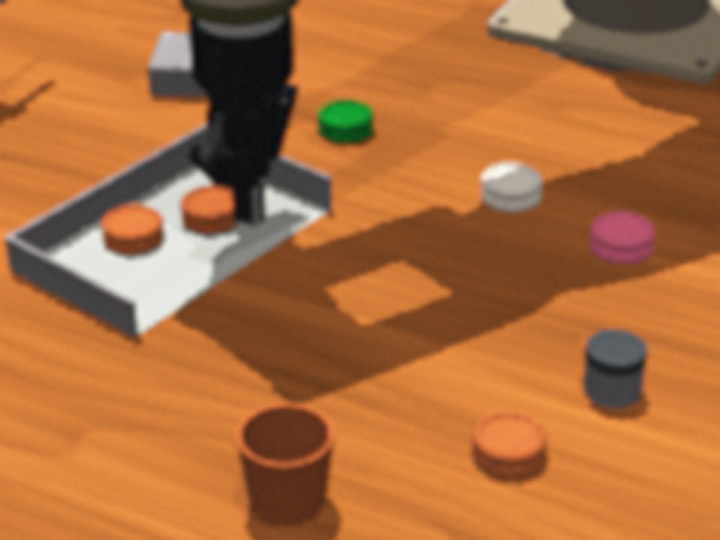

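The second cap lies in the pan at (208,210) in the crop, pan coordinates (-0.040, 0.005). Backing out for the last one.

servo_tool(
  increments="0 0.02 0 0 0 0 0; 0 0.15 0 0 0 0 0; 0 0.35 0 0 0 0 0; 0 0.6 0 -0.15 0 0 0; 0 0.9 0.1 -0.45 0 0 0",
)

```text
time_s: 14.95
tool_pos: [0.499, -0.0266, 0.0711]
ee_rot: [0.7, 0.714, -0.002, -0.003]
force: [0.3, -0.9, -0.5]
gripper_width: 0.0
```

```bash
python3 -c "
from h import *
C=np.array([.647,.147]);c3=toPan(C);t=np.array([.063,.015]);u=(t-c3)/np.linalg.norm(t-c3);print('c',c3,'u',u)
uw=u[0]*X+u[1]*Y; s=C-uw*.06; ang=np.rad2deg(np.arctan2(-uw[1],-uw[0])); print('start',s,'ang',ang,'len',np.linalg.norm(t-c3))
go(s[0],s[1],.11,ang)"
```

```text
c [0.04449985 0.34376411] u [ 0.05618292 -0.99842049]
start [0.65615769 0.20629702] ang 81.22074010352013 len 0.3292842168308717
t 14.95 pos [ 0.499  -0.0266  0.0711] F [ 0.3 -0.9 -0.5] w 0.0
shift [ 1.914  1.346 -0.332] turn [-0.0012 -0.0001  0.0277]
```

servo_tool(
  increments="0 0.1 0.08 -0.3 0 0 0.005; 0 0.35 0.25 -0.33 0 0 0.01; 0 0.65 0.45 -0.33 0 0 0.02; 0 0.95 0.67 -0.33 0 0 0.0277; 0 0.95 0.67 -0.33 0 0 0.0277",
)

```text
time_s: 15.45
tool_pos: [0.5823, 0.0924, 0.1134]
ee_rot: [0.758, 0.652, 0.001, -0.0]
force: [-0.0, 0.5, -0.8]
gripper_width: 0.0001
```

```bash
bash go.sh .656 .206 .11 81.2
```

```text
t 15.45 pos [0.5823 0.0924 0.1134] F [-0.   0.5 -0.8] w 0.0001
shift [1.028 0.466 0.03 ] turn [ 0.0001 -0.0003  0.0006]
```

servo_tool(
  increments="0 0.33 0.15 0 0 0 0; 0 0.66 0.3 0 0 0 0; 0 0.98 0.44 0 0 0 0; 0 0.98 0.44 0.1 0 0 0; 0 0.98 0.44 0.35 0 0 0",
)

```text
time_s: 15.95
tool_pos: [0.653, 0.1974, 0.0741]
ee_rot: [0.758, 0.652, 0.002, 0.001]
force: [0.5, -0.2, 0.3]
gripper_width: -0.0
```

```bash
bash go.sh .656 .206 .021 81.2; python3 -c "from h import *; track((.647,.147),81.2,'c0')"
```

```text
t 15.95 pos [0.653  0.1974 0.0741] F [ 0.5 -0.2  0.3] w -0.0
shift [0.073 0.011 0.443] turn [ 0.0008 -0.0003  0.0006]
scene cap [0.6467 0.148 ] r 0.0251 292 pan [0.044  0.3447] ahead 0.0498 side(tool y) 0.0013
side cap [0.6437 0.1506] r 0.0221 159 pan [0.0405 0.3466] ahead 0.0477 side(tool y) -0.0021
t 15.95 tcp [0.653  0.1974 0.0741] pan [0.0399 0.3944] F [ 0.5 -0.2  0.3]
```

View pics/c0.png

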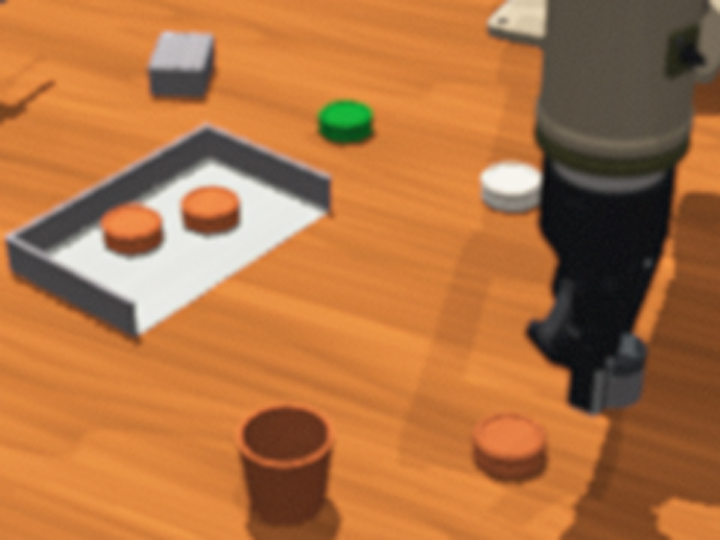

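The fingers at (595,390) in the crop are behind the cap at (510,445); the tin sits behind them with clearance. Descending.

servo_tool(
  increments="0 0.07 0.011 0.1 0 0 0; 0 0.07 0.011 0.22 0 0 0; 0 0.07 0.011 0.34 0 0 0; 0 0.07 0.011 0.42 0 0 0; 0 0.07 0.011 0.42 0 0 0",
)

```text
time_s: 16.55
tool_pos: [0.6521, 0.2024, 0.0186]
ee_rot: [0.759, 0.651, -0.002, -0.001]
force: [-0.9, -0.1, 0.1]
gripper_width: 0.0003
```

```bash
bash go.sh .656 .206 .021 81.2
```

```text
t 16.55 pos [0.6521 0.2024 0.0186] F [-0.9 -0.1  0.1] w 0.0003
shift [ 0.035  0.028 -0.021] turn [-0.0006  0.0002  0.0001]
```

servo_tool(
  increments="0 -0.03 0.015 -0.02 0 0 0; 0 -0.08 0.015 -0.02 0 0 0; 0 -0.14 0.015 -0.02 0 0 0; 0 -0.19 0.015 -0.02 0 0 0; 0 -0.24 0.015 -0.02 0 0 0",
)

```text
time_s: 17.05
tool_pos: [0.6514, 0.1736, 0.024]
ee_rot: [0.759, 0.651, 0.0, 0.0]
force: [-0.4, 0.9, 0.1]
gripper_width: 0.0002
```

servo_tool(
  increments="0 -0.05 0 0 0 0 0; 0 -0.11 0 0 0 0 0; 0 -0.17 0 0 0 0 0; 0 -0.23 0 0 0 0 0; 0 -0.29 0 0 0 0 0",
)

```text
time_s: 17.55
tool_pos: [0.6457, 0.1393, 0.0235]
ee_rot: [0.759, 0.651, -0.0, 0.0]
force: [1.5, 0.0, 1.0]
gripper_width: -0.0002
```

```bash
python3 -c "from h import *; track((.64,.105),81.2,'c1')"
```

```text
scene cap [0.6426 0.1076] r 0.027 232 pan [0.0484 0.3043] ahead 0.0318 side(tool y) 0.0018
side cap [0.634  0.1047] r 0.0223 39 pan [0.0406 0.2996] ahead 0.036 side(tool y) -0.0063
t 17.55 tcp [0.6457 0.1393 0.0235] pan [0.0448 0.336 ] F [1.5 0.  1. ]
```

View pics/c1.png

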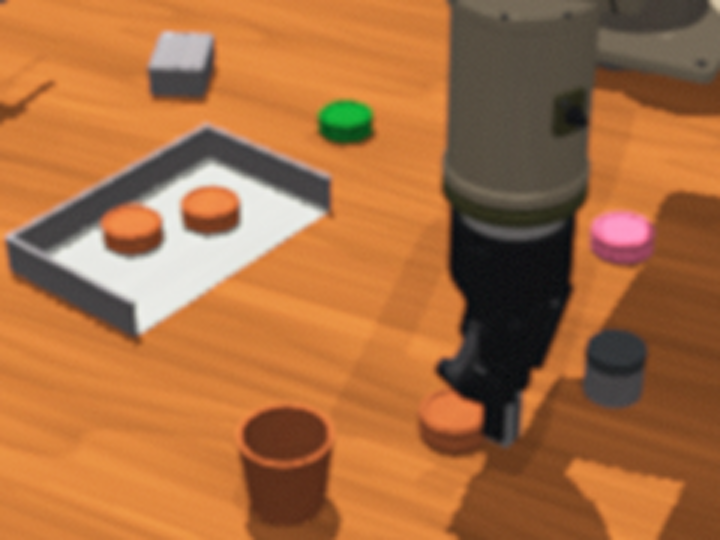

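servo_tool(
  increments="0 -0.08 0 0.007 0 0 0; 0 -0.16 0 0.015 0 0 0; 0 -0.24 0 0.015 0 0 0; 0 -0.32 0 0.015 0 0 0; 0 -0.4 0 0.015 0 0 0",
)

```text
time_s: 18.15
tool_pos: [0.6383, 0.0915, 0.0216]
ee_rot: [0.759, 0.651, -0.0, -0.0]
force: [-0.6, -0.1, 0.2]
gripper_width: 0.0001
```

servo_tool(
  increments="0 -0.08 0 0 0 0 0; 0 -0.16 0 0 0 0 0; 0 -0.24 0 0 0 0 0; 0 -0.32 0 0 0 0 0; 0 -0.4 0 0 0 0 0",
)

```text
time_s: 18.65
tool_pos: [0.6311, 0.0442, 0.0217]
ee_rot: [0.759, 0.651, 0.0, 0.0]
force: [-0.6, 0.7, -0.0]
gripper_width: -0.0002
```

```bash
python3 -c "from h import *; track((.628,.01),81.2,'c2')"
```

```text
scene cap [0.6284 0.0137] r 0.0271 186 pan [0.054  0.2095] ahead 0.0306 side(tool y) 0.002
side cap [0.6111 0.0146] r 0.0157 37 pan [0.037  0.2068] ahead 0.0323 side(tool y) -0.0152
t 18.65 tcp [0.6311 0.0442 0.0217] pan [0.0503 0.24  ] F [-0.6  0.7 -0. ]
```

View pics/c2.png

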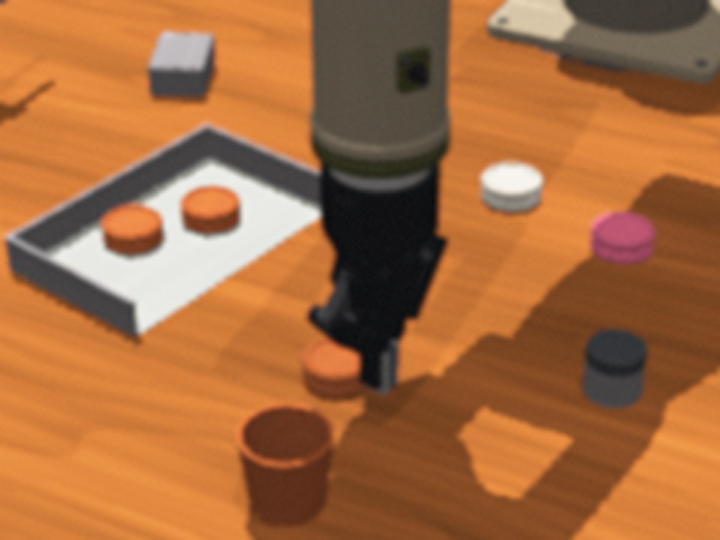

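The cap at (335,368) in the crop is on course and clears the cup, which is at larger x.

servo_tool(
  increments="0 -0.08 0 0 0 0 0; 0 -0.16 0 0 0 0 0; 0 -0.24 0 0 0 0 0; 0 -0.32 0 0 0 0 0; 0 -0.4 0 0 0 0 0",
)

```text
time_s: 19.25
tool_pos: [0.6238, -0.0033, 0.0218]
ee_rot: [0.759, 0.651, 0.0, 0.0]
force: [0.2, 0.4, 0.5]
gripper_width: 0.0001
```

servo_tool(
  increments="0 -0.08 0 0 0 0 0; 0 -0.16 0 0 0 0 0; 0 -0.24 0 0 0 0 0; 0 -0.32 0 0 0 0 0; 0 -0.4 0 0 0 0 0",
)

```text
time_s: 19.75
tool_pos: [0.6165, -0.0506, 0.0217]
ee_rot: [0.759, 0.651, 0.0, -0.0]
force: [0.3, 0.7, 0.4]
gripper_width: 0.0002
```

```bash
python3 -c "from h import *; track((.614,-.083),81.2,'c3')"
```

```text
scene cap [ 0.6155 -0.0808] r 0.0268 159 pan [0.061  0.1144] ahead 0.0299 side(tool y) 0.0036
side cap [ 0.5963 -0.0776] r 0.0163 35 pan [0.0416 0.1135] ahead 0.0298 side(tool y) -0.0158
t 19.75 tcp [ 0.6165 -0.0506  0.0217] pan [0.0558 0.1441] F [0.3 0.7 0.4]
```

View pics/c3.png

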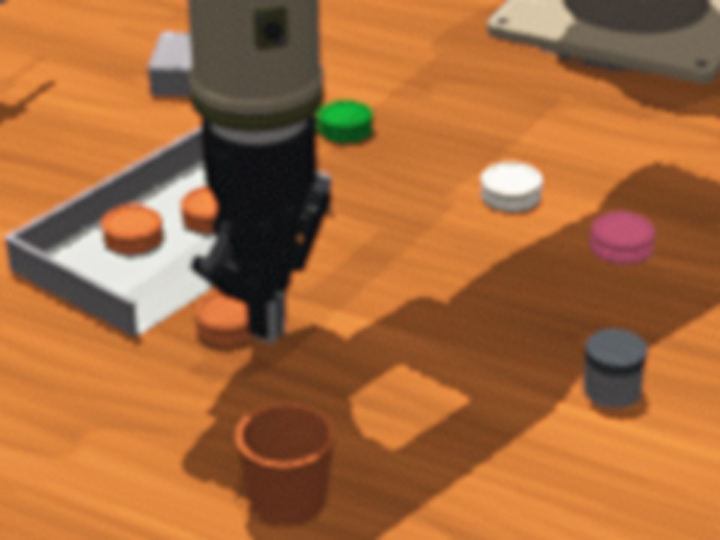

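servo_tool(
  increments="0 -0.08 -0.002 0 0 0 0.003; 0 -0.16 -0.006 0 0 0 0.006; 0 -0.24 -0.01 0 0 0 0.009; 0 -0.32 -0.015 0 0 0 0.009; 0 -0.4 -0.02 0 0 0 0.009",
)

```text
time_s: 20.35
tool_pos: [0.6067, -0.0978, 0.0216]
ee_rot: [0.777, 0.629, -0.0, -0.0]
force: [-0.3, -0.1, -0.1]
gripper_width: -0.0
```

```bash
python3 -c "from h import *; track((.603,-.13),78,'c4')"
```

```text
scene cap [ 0.6031 -0.1274] r 0.0279 139 pan [0.0586 0.0663] ahead 0.0296 side(tool y) 0.0026
side cap [ 0.5858 -0.1255] r 0.0142 29 pan [0.0413 0.0645] ahead 0.0315 side(tool y) -0.0147
t 20.35 tcp [ 0.6067 -0.0978  0.0216] pan [0.0559 0.0959] F [-0.3 -0.1 -0.1]
```

servo_tool(
  increments="0 -0.08 0 0 0 0 0; 0 -0.16 0 0 0 0 0; 0 -0.24 0 0 0 0 0; 0 -0.31 0 0 0 0 0; 0 -0.36 0 0 0 0 0",
)

```text
time_s: 20.95
tool_pos: [0.5977, -0.1401, 0.0217]
ee_rot: [0.777, 0.629, -0.0, -0.0]
force: [0.1, 0.8, -0.3]
gripper_width: -0.0003
```

servo_tool(
  increments="0 -0.03 0 0 0 0 0; 0 -0.05 0 0 0 0 0; 0 -0.05 0 0 0 0 0",
)

```text
time_s: 21.25
tool_pos: [0.5967, -0.1453, 0.0218]
ee_rot: [0.777, 0.629, 0.0, 0.0]
force: [-0.4, -0.1, -0.3]
gripper_width: -0.0001
```

servo_tool(
  increments="0 0.02 0 0 0 0 0; 0 0.15 0 0 0 0 0; 0 0.35 0 0 0 0 0; 0 0.6 0 -0.1 0 0 0; 0 0.9 0 -0.4 0 0 0",
)

```text
time_s: 21.75
tool_pos: [0.6157, -0.0377, 0.0652]
ee_rot: [0.777, 0.629, -0.003, -0.003]
force: [-0.4, 0.0, -0.5]
gripper_width: 0.0005
```

servo_tool(
  increments="0 0.3 0 -0.3 0 0 0; 0 0.6 0 -0.6 0 0 0; 0 0.9 0 -0.8 0 0 0; 0 0.9 0 -0.8 0 0 0; 0 0.9 0 -0.8 0 0 0",
)

```text
time_s: 22.25
tool_pos: [0.6418, 0.0677, 0.1658]
ee_rot: [0.776, 0.631, 0.001, 0.001]
force: [-0.6, -0.5, -0.9]
gripper_width: -0.0001
```

```bash
python3 - <<'E'
from h import *
for n in ["scene","side"]:
    im,d=r.get_image(n); cv2.imwrite(f"pics/{n}F.png",im[:,:,::-1])
    for g in [(.59,-.18),(.545,-.208),(.494,-.167)]:
        c=caps(n,im,d,[g],.034,(.0145,.021))[0]; print(n,c, c and toPan(c[0]).round(4))
    print([(round(o["confidence"],2),toPan(o["xyz"]).round(3)) for o in r.spot_point(n,"cap_a")])
    w=cloud(n,d)
    for t,g,R,z in [("tin",(.556,.184),.04,(.03,.045)),("cup",(.751,.044),.05,(.04,.07)),("bowl",(.303,.241),.06,(.025,.045))]:
        P=w[(np.hypot(w[...,0]-g[0],w[...,1]-g[1])<R)&(w[...,2]>z[0])&(w[...,2]<z[1])]
        if len(P): print(t,cv2.minEnclosingCircle(P[:,:2].astype(np.float32)),len(P))
print(r.get_state()["time_s"],r.get_state()["tool_pos"])
E
```

```text
scene (array([ 0.588, -0.182]), 0.03, 209, np.float64(0.017), array([ 11., 178., 231.])) [0.0552 0.0097]
scene (array([ 0.545, -0.201]), 0.029, 180, np.float64(0.017), array([ 11., 176., 232.])) [ 0.0171 -0.0178]
scene (array([ 0.494, -0.17 ]), 0.027, 153, np.float64(0.017), array([ 11., 176., 230.])) [-0.0392  0.0019]
[(0.86, array([-0.217,  0.165])), (0.85, array([0.058, 0.015])), (0.56, array([ 0.019, -0.026])), (0.55, array([-0.039,  0.001])), (0.51, array([-0.206,  0.274])), (0.46, array([-0.21 , -0.005]))]
tin ((0.5538308024406433, 0.18274739384651184), 0.023831777274608612) 246
cup ((0.7503058910369873, 0.041552864015102386), 0.03254271298646927) 447
bowl ((0.3049446940422058, 0.23990102112293243), 0.04266846552491188) 308
side (array([ 0.586, -0.18 ]), 0.03, 156, np.float64(0.016), array([ 10., 148., 177.])) [0.0528 0.0112]
side (array([ 0.546, -0.206]), 0.024, 132, np.float64(0.016), array([ 10., 148., 183.])) [ 0.0191 -0.0225]
side (array([ 0.494, -0.168]), 0.024, 143, np.float64(0.016), array([ 10., 149., 182.])) [-0.0397  0.0038]
[(0.76, array([0.058, 0.014])), (0.69, array([-0.214,  0.162])), (0.56, array([-0.213, -0.007])), (0.55, array([-0.035, -0.002])), (0.49, array([ 0.02, -0.03]))]
tin ((0.5545946359634399, 0.18465422093868256), 0.02194407768547535) 325
cup ((0.752521812915802, 0.04220495745539665), 0.03182036429643631) 346
bowl ((0.3060666024684906, 0.24287834763526917), 0.04085088148713112) 488
22.45 [0.64024864 0.06476328 0.16309184]
```

View pics/sceneF.png

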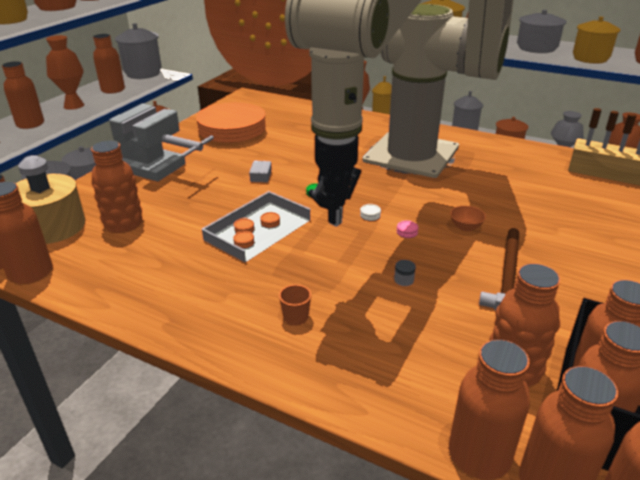

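View pics/sideF.png

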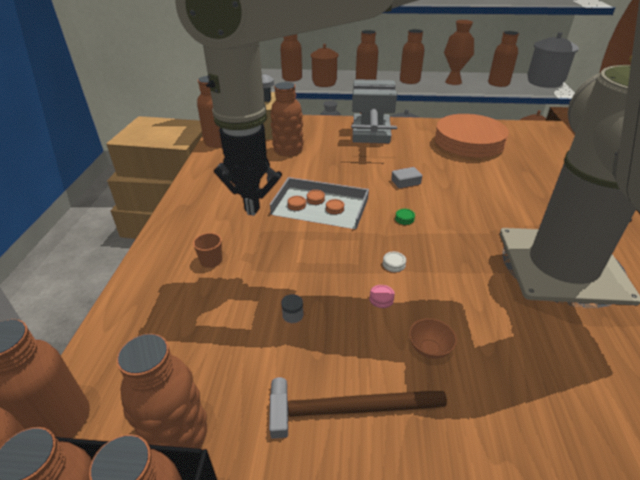

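All three caps lie flat in the pan, at (244,240), (244,226) and (270,219) in the scene view. Everything else stands where it was, and the arm is clear. Handing in.

```bash
python3 -c "
from bench import r
print(r.sign_off(), r.get_state()['time_s'])"
```

```text
the job is handed in; nothing more can be done
the job is handed in; nothing more can be done
```

I swept the three copper caps into the pan one at a time with the fingers closed, at about 0.1 m/s or less. Then I backed the arm out and up and handed the job in after about 22.5 s of the 72 s allowed.

- **Caps:** the last checks put the caps at about (0.057, 0.013), (0.019, -0.026) and (-0.039, 0.001) m in the pan's frame. All are within the ±0.085 and ±0.045 m limits, with their tops level at 16–17 mm. The scene and side cameras agreed to within about 5 mm on each cap. The wrist force readings stayed under about 2 N.
- **Other things on the bench:** the tin, cup and bowl measured within about 2 mm of where they started. I checked the hammer, bottles, dolly and look-alike caps only by eye, and they looked unmoved.
- **Disagreement:** while the gripper hid part of a cap, the side camera's position for it was up to about 19 mm off the scene camera's. I steered by the scene camera, and the two agreed again once the arm was clear.

The hand-in reported no verdict.

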